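# Put the stationery into its fitted trays

### The arm

A 6-joint arm with a two-finger parallel gripper is mounted at the origin on a cart in front of the work surface, level with it; the furniture and walls round the work are solid. World frame = base frame: x ahead of the robot, y to its left, z up, the work surface at z = 0. Lengths are in m, angles in rad, forces in N, time in s.
With the tool pointing down it reaches from about 0.275 to 0.775 m from the base axis. Payload 14.6 kg.
Tool frame: the origin (TCP) lies at the very end of the fingers, on their centre line; the grasp point (between the pads) lies 19 mm behind it; z points along the fingers, y is the line along which they close (so a half turn about z gives the same grasp; the last joint's range is limited). The gripper opens to 85 mm and grips with 20 to 120 N. Pads are 22 mm wide; open, the fingers measure 114 mm over their backs; the gripper's body (76 mm by 85 mm) begins 54 mm behind the grasp point. The pads swing forward as they close: fully open they stand 13 mm farther back than shut.
Start: joints at [1.103, 0.263, -0.048, 1.259, 0, 1.415], TCP at [0.162, 0.5, 0.203] pointing down, gripper open.
Joint ranges: [-2.65, 2.65], [-0.89, 1.7], [-1.18, 1.37], [-2.13, 2.11], [-1.35, 1.29], [-3.14, 3.14]. Speed limits (rad/s): [1.89, 1.89, 2.57, 2.79, 3.14, 3.14].

### API

Orientations are given as a unit quaternion [w, x, y, z].
In Python, from bench import arm gives the robot as it stands.
- The arm moves only by the shell command python3 drive.py 'ROWS' [OPENING]. ROWS is a JSON list of rows, 1 to 10 of them, each of 6 numbers: dx, dy, dz in units of 50 mm, then a rotation vector rx, ry, rz in units of 0.25 rad; each row is the pose to reach, as a shift and turn from the pose commanded when the command began, along the tool's axes at that moment; what a row does not reach only later rows make up. A row lasts 1/12 s, in which the tool goes at most 0.0417 m and 0.125 rad, less where a joint would pass 70% of its speed; a pose out of reach is approached as far as the arm can. OPENING is the finger opening in m, set as the command begins (- or left out keeps the last). The fingers move at their own pace and stop on an object; the grip force is fixed at half the most. Time passes only in rows, so rows that do not move let the fingers close. It prints the time, the measured TCP pose, the force, the opening and the grip force at its end. Input that does not fit is refused with a message, and nothing moves.
- arm.read_state(): the state, without advancing time (a new reading comes with each control period).
- arm.read_camera(name): name is "scene" or "side" or "wrist"; returns the picture (384x512x3 uint8, blue, green, red); there is no depth.
- arm.get_calibration(name): a dict with "fx", "fy", "cx", "cy" (pixels), "R" (3x3) and "t" (3): a world point X has camera coordinates R X + t; the wrist camera has in their place "hand_eye" (4x4, takes a point from camera to tool coordinates, whose origin is the TCP and whose axes are the flange's). Camera axes: x right, y down, z forward; pixel columns grow to the right and rows downward; lengths in m; the calibration is good to about 2 mm. A picture is of the moment at which its call begins: read the wrist's pose just before it. get_calibration takes no time and is no camera call.
- arm.close_job(): hands the job in; it is judged then, once.
The state is a dict: "time": time; "joint_pos": joint angles; "qd": joint speeds; "effort": joint torques, N m; "ee_pos": TCP position; "eef_rot": TCP orientation; "ft_force": force on the tool from outside, world axes, zero at the start; "ft_torque": the same for the moment, N m; "grip_width": finger opening in m; "gripper_force": force on a finger pad.
Only numpy, scipy, OpenCV 4.12 (cv2) and the standard library are available. Lean on these libraries where they do the work, as an engineer would, in place of code of your own. Each camera call takes 0.05 s, during which the arm holds its last target. There are 200 camera calls.

### The job

Tidy the stationery away: put the stapler, the tape dispenser, the date stamp and the binder clip each into the organiser tray made to its size - stapler in the long narrow tray, tape dispenser in the long wide tray, date stamp in the short oblong tray, binder clip in the square tray. Each must stand upright and flat on the floor of its tray, inside the walls. Leave the coffee mug and the computer mouse where they are.

Things in the scene. Friction and masses are not known exactly. Their poses are not given: they have to be found in the camera images.
- the_stapler: Black desk stapler standing on its base, 36 mm wide (x) x 145 mm long (y) x 57 mm high, 0.22 kg (may vary 0.8 to 1.3 times), does not open. Origin: centre of the underside; z up. The arm on top is 30 mm wide, spans y -72 to +66 mm and heights 28 to 56 mm: grip it there across x, near the origin.
- dispenser: Black weighted tape dispenser with a pale reel, 50 mm wide (x) x 134 mm long (y) x 64 mm high, 0.52 kg (may vary 0.8 to 1.3 times), reel fixed. Origin: centre of the underside; z up. The upright flat sides, 50 mm apart, span y -43 to +67 mm and rise to 62 mm, sloping off towards -y: grip them across x at about y = +12 mm.
- date_stamp: Self-inking date stamp standing upright: black housing 36 mm (x) x 62 mm (y) x 43 mm high, and above it a dark-red grip 28 mm (x) x 50 mm (y) between heights 54 and 81 mm; 0.12 kg. The grip does not move. Origin: centre of the underside; z up. Grip the red part across x.
- clip: Black binder clip standing on its back with its two silver wire handles up: black foot 40 mm (x) x 22 mm (y) x 16 mm high, handles 22 mm wide (x), spreading to 42 mm (y), between heights 14 and 36 mm; 20 g, rigid. Origin: centre of the underside; z up. Grip the handles across x, above 18 mm.
- tray_long: Low open desk-organiser tray of pale wood with a grey felt floor, fixed to the desk. All four trays are 14 mm high with 5 mm walls and a 4 mm floor. Origin: centre of the underside; x along its width, y along its length, z up. This is the long narrow one: inside 52 x 165 mm, outside 62 x 175 mm. For the stapler.
- tray_wide: Low open desk-organiser tray of pale wood with a grey felt floor, fixed to the desk. All four trays are 14 mm high with 5 mm walls and a 4 mm floor. Origin: centre of the underside; x along its width, y along its length, z up. This is the long wide one: inside 70 x 152 mm, outside 80 x 162 mm. For the tape dispenser.
- tray_short: Low open desk-organiser tray of pale wood with a grey felt floor, fixed to the desk. All four trays are 14 mm high with 5 mm walls and a 4 mm floor. Origin: centre of the underside; x along its width, y along its length, z up. This is the short oblong one: inside 52 x 84 mm, outside 62 x 94 mm. For the date stamp.
- tray_square: Low open desk-organiser tray of pale wood with a grey felt floor, fixed to the desk. All four trays are 14 mm high with 5 mm walls and a 4 mm floor. Origin: centre of the underside; x along its width, y along its length, z up. This is the small square one: inside 54 x 54 mm, outside 64 x 64 mm. For the binder clip.
- coffee_mug: Dark blue stoneware mug, 85 mm across, 96 mm high, behind the work. A bystander: leave it alone.
- pc_mouse: Black computer mouse, 112 x 60 x 38 mm, behind the work on the right. A bystander: leave it alone.

How it is judged:
At the end, for the whole second after the job is handed in: Each of the four things stands upright (within 0.12 rad) on the floor of its own tray, between the walls (origin within 10 to 15 mm of the tray's centre along each tray axis, 20 mm for the clip; underside below 8 mm above the desk), released and at rest (x of the_stapler in the frame of tray_long between -0.01 and 0.01 m and y of the_stapler in the frame of tray_long between -0.013 and 0.013 m and height (world z) of each of the_stapler, dispenser, date_stamp, clip below 0.008 m and angle between each of the_stapler, dispenser, date_stamp, clip's own z axis and vertical below 0.12 rad and linear speed of each of the_stapler, dispenser, date_stamp, clip below 0.02 m/s and angular speed of each of the_stapler, dispenser, date_stamp, clip below 0.2 rad/s and x of dispenser in the frame of tray_wide between -0.013 and 0.013 m and y of dispenser in the frame of tray_wide between -0.013 and 0.013 m and x of date_stamp in the frame of tray_short between -0.013 and 0.013 m and y of date_stamp in the frame of tray_short between -0.015 and 0.015 m and x of clip in the frame of tray_square between -0.02 and 0.02 m and y of clip in the frame of tray_square between -0.02 and 0.02 m); the robot touches nothing.
It fails at once if the coffee mug is moved by more than 30 mm or tipped (distance of coffee_mug from where it was at the start of the episode above 0.03 m or angle between coffee_mug's own z axis and vertical above 0.35 rad).
It fails at once if the computer mouse is moved by more than 30 mm (distance of pc_mouse from where it was at the start of the episode above 0.03 m).
It also fails if it takes over 112 s, if anything falls off the work surface, if the arm or the gripper's body presses on something with over 40 N, if the wrist force passes 120 N, or if a joint passes its speed limit or range.

## Working session

There is one attempt and no reset: what is moved stays moved. The work goes in short steps, Python scripts to look and compute and a shell command to move; the robot and the scene stay as the last step left them, time stands still between calls to the robot, and variables do not carry over. Pictures are saved under pics/ and viewed, at most 14 in all, crops included, and the job is handed in when it is done.

```bash
ls; mkdir -p pics; python3 - <<'E'
from bench import arm
import cv2
s=arm.read_state(); print(s)
for n in("scene","side","wrist"):
    cv2.imwrite(f"pics/{n}0.png",arm.read_camera(n)); print(n,arm.get_calibration(n))
E
```

```text
bench.py
drive.py
pics
{'time': 0.0, 'joint_pos': array([ 1.10272406e+00,  2.63523406e-01, -4.89418206e-02,  1.25937457e+00,
        1.37476422e-05,  1.41548727e+00]), 'qd': array([ 7.17832494e-04, -9.30307261e-05, -6.88997008e-04,  7.62094858e-04,
        1.17635151e-03,  6.47932645e-04]), 'effort': array([ 2.85186807e-04, -6.37620592e+01,  3.84565330e+01,  1.38616221e-02,
       -1.21914413e-04, -1.09586716e-05]), 'ee_pos': array([0.16140731, 0.49926243, 0.20272306]), 'eef_rot': array([-1.66541637e-04,  1.55744975e-01,  9.87797161e-01, -4.94486269e-04]), 'ft_force': array([-0.02531842, -0.57604701,  0.19831398]), 'ft_torque': array([-0.026518  , -0.06519217, -0.01534075]), 'gripper_force': 0.0, 'grip_width': 0.08531489741091655}
scene {'fx': 418.9049660566315, 'fy': 418.9049660566315, 'cx': 253.93911146949299, 'cy': 193.79718889016968, 'R': array([[ 0.74336666, -0.6688796 ,  0.00246628],
       [-0.33618073, -0.37680067, -0.86313601],
       [ 0.57826337,  0.64079742, -0.50496549]]), 't': array([-0.45136471,  0.25324288,  0.81180623])}
side {'fx': 391.45609295633335, 'fy': 391.45609295633335, 'cx': 254.39959561148734, 'cy': 197.6736008761631, 'R': array([[ 0.64341882, -0.7653882 , -0.01389672],
       [-0.64373117, -0.53114617, -0.55090283],
       [ 0.41427333,  0.363407  , -0.83445369]]), 't': array([-0.38253139,  0.38800968,  0.80990265])}
wrist {'fx': 324.15692659791347, 'fy': 324.15692659791347, 'cx': 252.40630745765185, 'cy': 190.32903602972064, 'hand_eye': array([[ 7.17864506e-04, -9.45599928e-01, -3.25331002e-01,
         8.44479622e-02],
       [ 9.99999722e-01,  6.12722593e-04,  4.25639933e-04,
        -1.72211743e-03],
       [-2.03147435e-04, -3.25331217e-01,  9.45600105e-01,
        -1.70663716e-01],
       [ 0.00000000e+00,  0.00000000e+00,  0.00000000e+00,
         1.00000000e+00]])}
```
```bash
python3 - <<'E'
import cv2
for n in("scene","side"):
    cv2.imwrite(f"pics/{n}0b.png",cv2.resize(cv2.imread(f"pics/{n}0.png"),(800,600),interpolation=cv2.INTER_CUBIC))
E
```

View pics/scene0b.png

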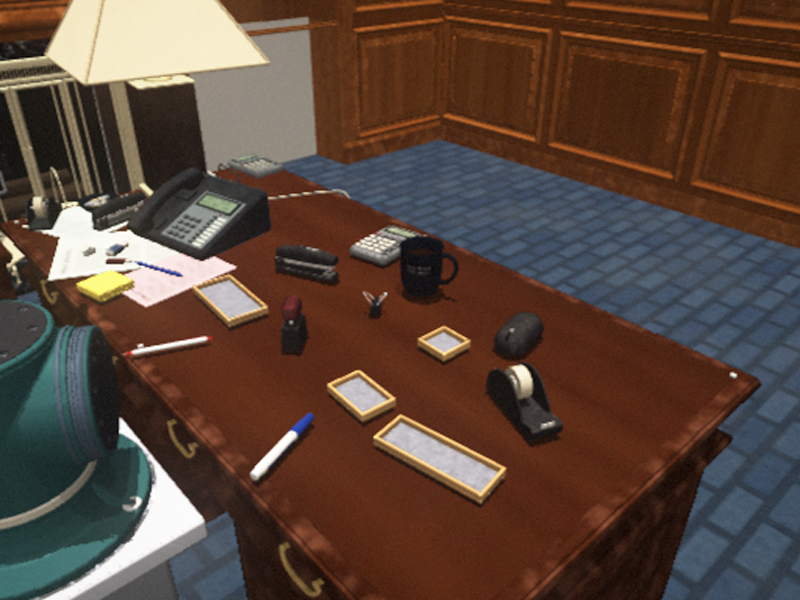

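View pics/side0b.png

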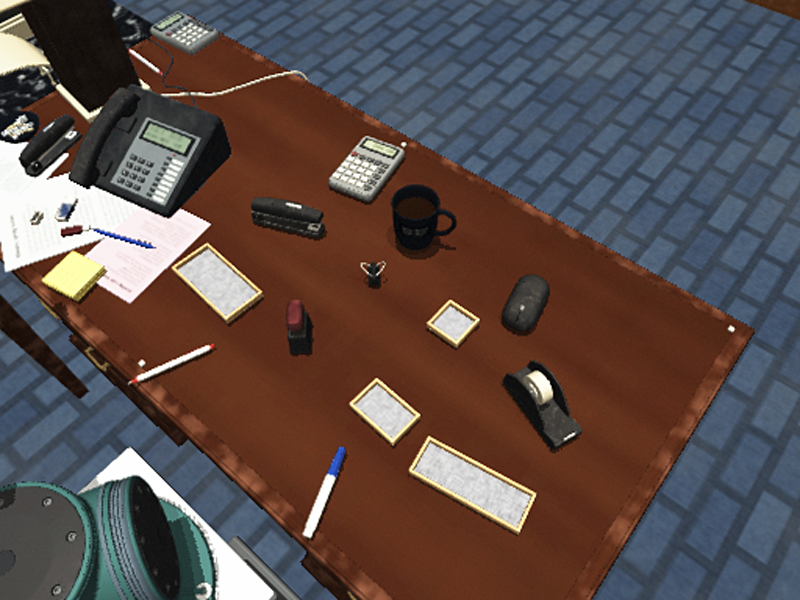

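Both views show all the items. In the scene view (800x600) they are: wide tray (230,300), square tray (443,343), short tray (362,395), long tray (440,458), stapler (307,262), stamp (292,325), clip (375,303) and dispenser (525,400). The side view shows the same layout. Next I'll enlarge both.

```bash
python3 - <<'E'
import cv2
a=cv2.imread("pics/scene0.png")[150:330,109:359]; cv2.imwrite("pics/sc1.png",cv2.resize(cv2.convertScaleAbs(a,alpha=1.5,beta=10),None,fx=3.2,fy=3.2,interpolation=cv2.INTER_CUBIC))
a=cv2.imread("pics/side0.png")[120:344,107:373]; cv2.imwrite("pics/sd1.png",cv2.resize(cv2.convertScaleAbs(a,alpha=1.3,beta=20),None,fx=2.67,fy=2.67,interpolation=cv2.INTER_CUBIC))
E
```

```text
(no output)
```

View pics/sc1.png

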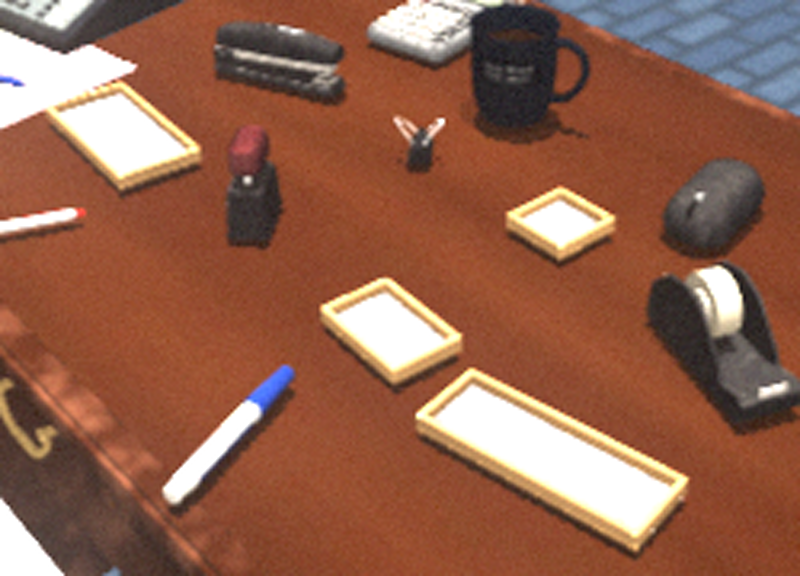

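View pics/sd1.png

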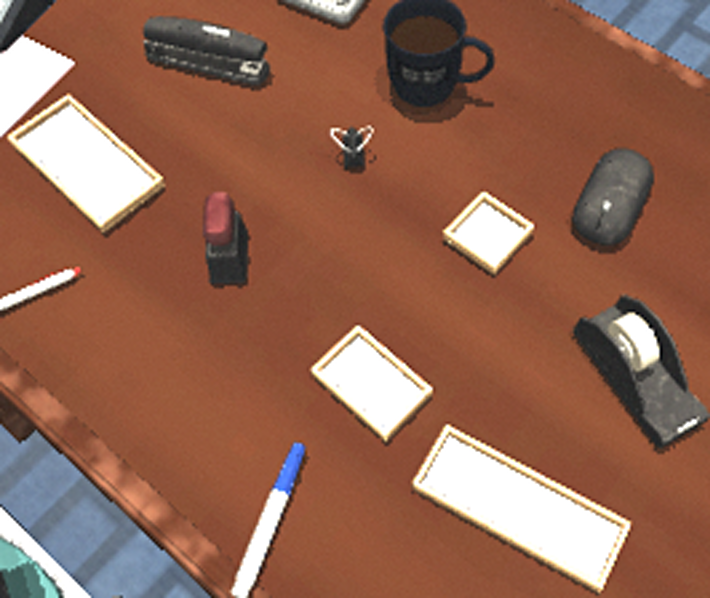

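Corners are readable in both crops, for example the long tray in the scene crop at (417,420), (472,370), (686,486), (634,544). Next I'll triangulate them and the tops of the objects.

```bash
cat > h.py <<'E'
import numpy as np, cv2
from bench import arm
from scipy.spatial.transform import Rotation as Ro
C={n:arm.get_calibration(n) for n in("scene","side","wrist")}
def P(c,R,t): return np.array([[c["fx"],0,c["cx"]],[0,c["fy"],c["cy"]],[0,0,1]])@np.c_[R,t]
PS={n:P(C[n],C[n]["R"],C[n]["t"]) for n in("scene","side")}
def tri(P1,P2,a,b):
    X=cv2.triangulatePoints(P1,P2,np.float64(a).T,np.float64(b).T); X=(X[:3]/X[3]).T
    pr=lambda Q:(lambda y:y[:,:2]/y[:,2:])(np.c_[X,np.ones(len(X))]@Q.T)
    return X,np.linalg.norm(pr(P1)-a,axis=1)
def toolpose(s): 
    q=s["eef_rot"]; return Ro.from_quat([q[1],q[2],q[3],q[0]]).as_matrix(),s["ee_pos"]
def Pw(s):
    R,p=toolpose(s);T=np.eye(4);T[:3,:3]=R;T[:3,3]=p
    W=np.linalg.inv(T@C["wrist"]["hand_eye"]); return P(C["wrist"],W[:3,:3],W[:3,3])
def onplane(Pm,uv,z):  # pixel -> world at height z
    out=[]
    for u,v in uv:
        A=np.array([Pm[0]-u*Pm[2],Pm[1]-v*Pm[2]]); out.append(np.linalg.solve(A[:,:2],-A[:,2]*z-A[:,3]))
    return np.array(out)
def delta(x,y,z,yaw,s=None):
    """tool-axes shift & turn from commanded(measured) pose to pointing-down pose with tool y axis along yaw"""
    s=s or arm.read_state();R,p=toolpose(s)
    best=None
    for k in(0,np.pi):
        yy=np.array([np.cos(yaw+k),np.sin(yaw+k),0]);zz=np.array([0,0,-1.]);G=np.c_[np.cross(yy,zz),yy,zz]
        rv=Ro.from_matrix(R.T@G).as_rotvec()
        print("d",np.round(R.T@(np.array([x,y,z])-p),4),"rv",np.round(rv,3))
E
python3 - <<'E'
from h import *
sc={"wide":[(48,112),(122,83),(201,152),(122,180)],"square":[(506,220),(561,187),(616,219),(560,253)],
"short":[(321,312),(387,279),(461,340),(395,376)],"long":[(417,420),(472,370),(686,486),(634,544)],
"stamp grip top":[(250,128)],"stapler sticker":[(290,31)],"reel":[(722,268)],"clip L,R handle tips":[(398,120),(440,122)],"dispenser tail corners":[(742,428),(799,400)],"stapler ends":[(217,30),(342,48)]}
sd={"wide":[(10,136),(69,96),(163,181),(104,226)],"square":[(443,232),(485,192),(535,228),(492,268)],
"short":[(311,370),(359,326),(433,386),(386,435)],"long":[(413,483),(447,426),(630,520),(601,585)],
"stamp grip top":[(218,195)],"stapler sticker":[(217,31)],"reel":[(640,315)],"clip L,R handle tips":[(334,128),(371,129)],"dispenser tail corners":[(664,447),(707,410)],"stapler ends":[(147,22),(268,45)]}
for k in sc:
    a=(np.array(sc[k])+.5)/3.2-.5+[109,150]; b=(np.array(sd[k])+.5)/2.67-.5+[107,120]
    X,e=tri(PS["scene"],PS["side"],a,b)
    c=X.mean(0); print(k,np.round(c,4),"r",round(np.hypot(*c[:2]),3),"err px",np.round(e,1)); print(np.round(X,3).tolist())
    if len(X)==4: print(" edges",np.round(np.linalg.norm(np.roll(X,-1,0)-X,axis=1),3),"yaws",np.round(np.arctan2(*(np.roll(X,-1,0)-X)[:,[1,0]].T),3))
E
```

```text
wide [0.438  0.2887 0.0089] r 0.525 err px [0.1 0.1 0.2 0.1]
[[0.408, 0.379, 0.001], [0.48, 0.362, 0.015], [0.469, 0.203, 0.01], [0.394, 0.21, 0.009]]
 edges [0.075 0.159 0.076 0.17 ] yaws [-0.242 -1.637  3.055  1.486]
square [ 0.6348 -0.0883  0.0093] r 0.641 err px [0.1 0.1 0.2 0.3]
[[0.606, -0.053, 0.004], [0.664, -0.06, 0.016], [0.663, -0.124, 0.015], [0.606, -0.116, 0.003]]
 edges [0.06  0.064 0.059 0.063] yaws [-0.126 -1.597  2.99   1.562]
short [ 0.4406 -0.1026  0.0078] r 0.452 err px [0.1 0.  0.3 0. ]
[[0.412, -0.054, 0.007], [0.472, -0.06, 0.012], [0.47, -0.149, 0.006], [0.409, -0.147, 0.005]]
 edges [0.06  0.089 0.062 0.092] yaws [-0.098 -1.587  3.101  1.535]
long [ 0.436  -0.2729  0.0051] r 0.514 err px [0.  0.1 0.3 0.8]
[[0.39, -0.193, 0.006], [0.447, -0.185, 0.013], [0.483, -0.352, 0.001], [0.423, -0.362, 0.0]]
 edges [0.058 0.172 0.061 0.173] yaws [ 0.137 -1.359 -2.971  1.761]
stamp grip top [0.4659 0.1077 0.0778] r 0.478 err px [0.5]
[[0.466, 0.108, 0.078]]
stapler sticker [0.6226 0.2725 0.0576] r 0.68 err px [0.4]
[[0.623, 0.272, 0.058]]
reel [ 0.6223 -0.2618  0.0585] r 0.675 err px [0.2]
[[0.622, -0.262, 0.058]]
clip L,R handle tips [0.6312 0.088  0.0306] r 0.637 err px [0.4 0.2]
[[0.62, 0.104, 0.029], [0.642, 0.072, 0.032]]
dispenser tail corners [ 0.5847 -0.3446 -0.0027] r 0.679 err px [0.4 0.9]
[[0.559, -0.339, -0.004], [0.611, -0.35, -0.002]]
stapler ends [0.6205 0.2905 0.0434] r 0.685 err px [0.7 0.4]
[[0.593, 0.359, 0.037], [0.648, 0.222, 0.049]]
```

The tray edges match the sizes given, and the heights agree to within about 8 mm because the two-view baseline is short. Wrist views will refine this, so I'll work out the way to the first viewpoint.

```bash
python3 - <<'E'
from h import *
delta(.42,.22,.22,np.pi/2)
E
```

```text
d [-0.3319 -0.1862 -0.0171] rv [-0.001 -0.    -0.313]
d [-0.3319 -0.1862 -0.0171] rv [-0.000e+00  1.000e-03  2.829e+00]
```

The rows are not in the units I measure in: shifts go in units of 50 mm and turns go in units of 0.25 rad. I convert before sending: -0.332 m is -6.64, -0.3 m is -6, -0.313 rad is -1.252.

```bash
python3 drive.py '[[-0.66, -0.38, -0.34, 0, 0, -0.4], [-1.4, -0.74, -0.34, 0, 0, -0.8], [-2, -1.12, -0.34, 0, 0, -1.252], [-2.66, -1.48, -0.34, 0, 0, -1.252], [-3.32, -1.86, -0.34, 0, 0, -1.252], [-4, -2.24, -0.34, 0, 0, -1.252], [-4.66, -2.6, -0.34, 0, 0, -1.252], [-5.32, -3, -0.34, 0, 0, -1.252], [-6, -3.36, -0.34, 0, 0, -1.252], [-6.64, -3.72, -0.34, 0, 0, -1.252]]'; python3 drive.py '[[0, 0, 0, 0, 0, 0], [0, 0, 0, 0, 0, 0]]'; python3 - <<'E'
from h import *
s=arm.read_state(); i=arm.read_camera("wrist"); np.save("w1.npy",Pw(s)); cv2.imwrite("pics/w1.png",i)
cv2.imwrite("pics/w1b.png",cv2.resize(cv2.convertScaleAbs(i,alpha=1.4,beta=15),(800,600),interpolation=cv2.INTER_CUBIC)); print(s["ee_pos"]); delta(.42,-.18,.22,np.pi/2)
E
```

```text
time: 0.98
ee_pos: [0.4212, 0.2186, 0.2202]
eef_rot: [-0.0, 0.0, 1.0, -0.0]
ft_force: [1.2, 1.0, 0.2]
grip_width: 0.0855
gripper_force: 0.0
time: 1.15
ee_pos: [0.4211, 0.219, 0.2198]
eef_rot: [-0.0, 0.002, 1.0, -0.0]
ft_force: [-0.4, 0.7, 0.3]
grip_width: 0.0851
gripper_force: 0.0
[0.42111149 0.21901739 0.21980461]
d [-3.e-04 -4.e-01 -1.e-04] rv [-0.    -0.001 -0.001]
d [-3.e-04 -4.e-01 -1.e-04] rv [-1.00e-03  0.00e+00  3.14e+00]
```

View pics/w1b.png

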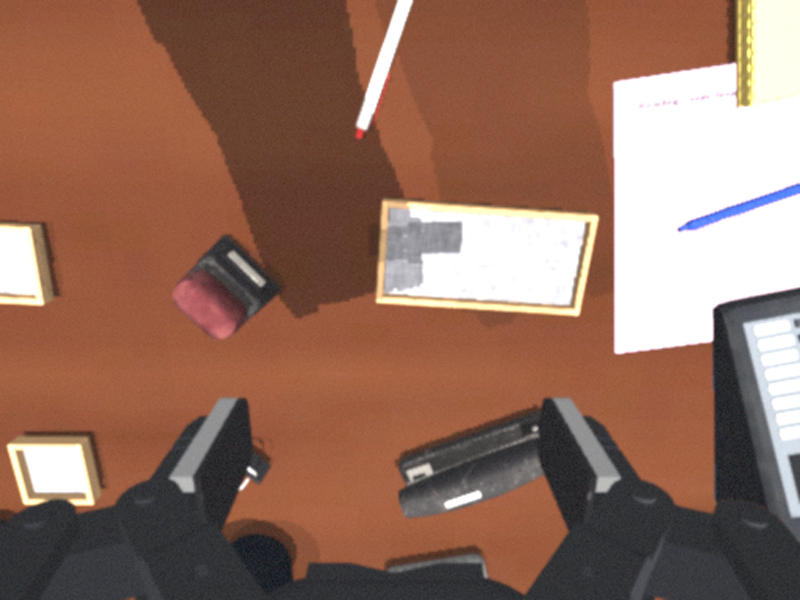

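The first wrist view shows wide tray corners (384,200), (598,214), (578,315), (376,302). It also shows the stamp base near (240,265), the stapler arm from (402,500) to (540,440) and the clip at (250,460). The second viewpoint comes next.

```bash
python3 drive.py '[[0, -0.8, 0, 0, 0, 0], [0, -1.6, 0, 0, 0, 0], [0, -2.4, 0, 0, 0, 0], [0, -3.2, 0, 0, 0, 0], [0, -4, 0, 0, 0, 0], [0, -4.8, 0, 0, 0, 0], [0, -5.6, 0, 0, 0, 0], [0, -6.4, 0, 0, 0, 0], [0, -7.2, 0, 0, 0, 0], [0, -8, 0, 0, 0, 0]]'; python3 drive.py '[[0, 0, 0, 0, 0, 0], [0, 0, 0, 0, 0, 0]]'; python3 - <<'E'
from h import *
s=arm.read_state(); i=arm.read_camera("wrist"); np.save("w2.npy",Pw(s)); cv2.imwrite("pics/w2.png",i)
cv2.imwrite("pics/w2b.png",cv2.resize(cv2.convertScaleAbs(i,alpha=1.4,beta=15),(800,600),interpolation=cv2.INTER_CUBIC)); print(s["ee_pos"])
E
```

```text
time: 2.03
ee_pos: [0.4199, -0.1803, 0.2204]
eef_rot: [0.0, -0.001, 1.0, -0.0]
ft_force: [1.5, 0.6, 0.5]
grip_width: 0.0851
gripper_force: 0.0
time: 2.2
ee_pos: [0.4202, -0.1801, 0.2199]
eef_rot: [-0.0, 0.001, 1.0, 0.0]
ft_force: [-0.9, 0.5, -0.4]
grip_width: 0.0853
gripper_force: 0.0
[ 0.42021115 -0.18014097  0.21988446]
```

View pics/w2b.png

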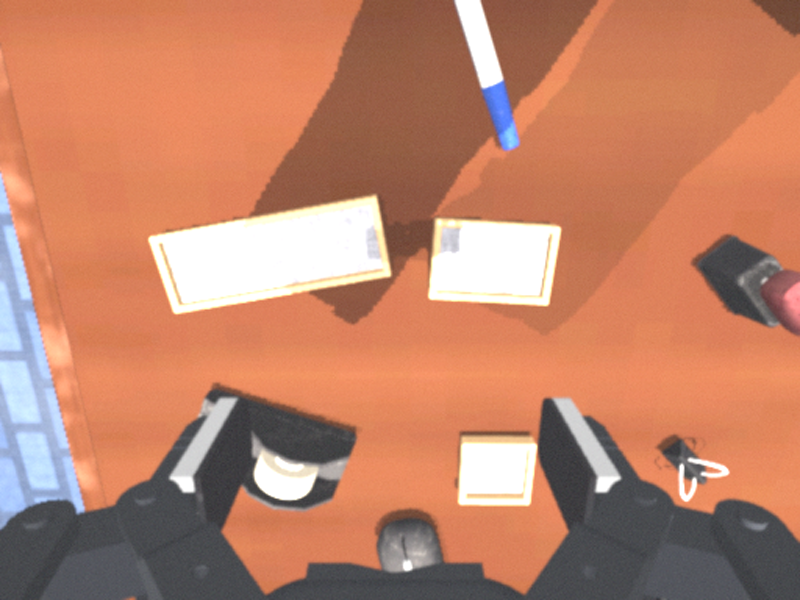

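The second view shows the long tray at (149,236), (377,196), (391,275), (177,312), the short tray at (434,219), (561,226), (551,305), (428,299) and the square tray at (460,434), (536,435), (532,506), (458,503). I'll fit the tray poses from all four cameras with height left free, then hover over each object.

```bash
cat > trays.py <<'E'
from h import *
from scipy.optimize import least_squares
f=lambda s,o:lambda l:(np.array(l)+.5)/s-.5+o
SC=f(3.2,[109,150]);SD=f(2.67,[107,120]);W=f(1.5625,[0,0])
P1,P2=np.load("w1.npy"),np.load("w2.npy")
obs={"wide":[.08,.162,(.438,.289,np.arctan2(.17,-.014)-1.57),[(PS["scene"],SC([(48,112),(122,83),(201,152),(122,180)])),(PS["side"],SD([(10,136),(69,96),(163,181),(104,226)])),(P1,W([(384,200),(598,214),(578,315),(376,302)]))]],
"square":[.064,.064,(.635,-.088,0),[(PS["scene"],SC([(506,220),(561,187),(616,219),(560,253)])),(PS["side"],SD([(443,232),(485,192),(535,228),(492,268)])),(P1,W([(9,437),(89,435),(100,502),(22,506)])),(P2,W([(460,434),(536,435),(532,506),(458,503)]))]],
"short":[.062,.094,(.44,-.103,0),[(PS["scene"],SC([(321,312),(387,279),(461,340),(395,376)])),(PS["side"],SD([(311,370),(359,326),(433,386),(386,435)])),(P2,W([(434,219),(561,226),(551,305),(428,299)]))]],
"long":[.062,.175,(.436,-.273,.2),[(PS["scene"],SC([(417,420),(472,370),(686,486),(634,544)])),(PS["side"],SD([(413,483),(447,426),(630,520),(601,585)])),(P2,W([(149,236),(377,196),(391,275),(177,312)]))]]}
def corners(x,y,z,th,w,l):
    c,s=np.cos(th),np.sin(th); L=np.array([[-w,-l],[-w,l],[w,l],[w,-l]])/2
    return np.c_[L@np.array([[c,s],[-s,c]])+[x,y],np.full(4,z),np.ones(4)]
def pr(Q,X): y=X@Q.T; return y[:,:2]/y[:,2:]
for k,(w,l,g,ob) in obs.items():
    X0=corners(g[0],g[1],.014,g[2],w,l)
    m=[(Q,uv[np.argmin(np.linalg.norm(pr(Q,X0)[:,None]-uv[None],axis=2),axis=1)]) for Q,uv in ob]
    res=lambda p,m=m:np.concatenate([(pr(Q,corners(p[0],p[1],p[2],p[3],w,l))-uv).ravel() for Q,uv in m])
    r=least_squares(res,[g[0],g[1],.014,g[2]],loss="soft_l1")
    rw=least_squares(lambda p:res([p[0],p[1],.014,p[2]],m[2:]),g)
    print(k,np.round(r.x,4),"rms",round(np.sqrt(np.mean(res(r.x)**2)),2),"wrist only z=.014",np.round(rw.x,4))
E
python3 trays.py; python3 - <<'E'
from h import *
delta(.585,-.27,.2,np.pi/2)
E
```

```text
wide [ 0.4361  0.2869  0.0104 -0.0711] rms 0.62 wrist only z=.014 [ 0.4348  0.2863 -0.0716]
square [ 0.6324 -0.0897  0.0106 -0.0147] rms 2.15 wrist only z=.014 [ 0.6278 -0.088  -0.0109]
short [ 0.4376 -0.1054  0.0126 -0.0503] rms 0.78 wrist only z=.014 [ 0.4368 -0.1055 -0.0477]
long [ 0.4321 -0.2754  0.0103  0.1721] rms 0.91 wrist only z=.014 [ 0.431  -0.2749  0.175 ]
d [-0.1648 -0.0911  0.0199] rv [ 0.001 -0.     0.   ]
d [-0.1648 -0.0911  0.0199] rv [ 1.000e-03  1.000e-03 -3.142e+00]
```

```bash
cat > shot.py <<'E'
import sys
from h import *
n=sys.argv[1]; s=arm.read_state(); i=arm.read_camera("wrist"); np.save(n+".npy",Pw(s)); cv2.imwrite(f"pics/{n}.png",i); print(np.round(s["ee_pos"],4))
E
python3 drive.py '[[-0.7, -0.4, 0.1, 0, 0, 0], [-1.4, -0.8, 0.2, 0, 0, 0], [-2.1, -1.2, 0.3, 0, 0, 0], [-2.8, -1.6, 0.4, 0, 0, 0], [-3.3, -1.82, 0.4, 0, 0, 0], [-3.3, -1.82, 0.4, 0, 0, 0], [-3.3, -1.82, 0.4, 0, 0, 0]]' |tail -5; python3 shot.py disp
python3 drive.py '[[-0.16, 0.8, 0, 0, 0, 0], [-0.2, 1.6, 0, 0, 0, 0], [-0.2, 2.4, 0, 0, 0, 0], [-0.2, 3.2, 0, 0, 0, 0], [-0.2, 3.8, 0, 0, 0, 0], [-0.2, 3.8, 0, 0, 0, 0], [-0.2, 3.8, 0, 0, 0, 0]]' |tail -5; python3 shot.py sq
python3 drive.py '[[-0.2, 0.8, 0, 0, 0, 0], [-0.4, 1.6, 0, 0, 0, 0], [-0.4, 2.4, 0, 0, 0, 0], [-0.4, 3, 0, 0, 0, 0], [-0.4, 3.4, 0, 0, 0, 0], [-0.4, 3.4, 0, 0, 0, 0], [-0.4, 3.4, 0, 0, 0, 0]]' |tail -5; python3 shot.py clip
python3 drive.py '[[0.2, 0.8, 0, 0, 0, 0], [0.3, 1.6, 0, 0, 0, 0], [0.3, 2.4, 0, 0, 0, 0], [0.3, 3.2, 0, 0, 0, 0], [0.3, 4, 0, 0, 0, 0], [0.3, 4, 0, 0, 0, 0], [0.3, 4, 0, 0, 0, 0]]' |tail -5; python3 shot.py stap
python3 drive.py '[[0.6, -0.6, 0, 0, 0, 0], [1.2, -1.2, 0, 0, 0, 0], [1.8, -1.8, 0, 0, 0, 0], [2.4, -2.4, 0, 0, 0, 0], [3, -3, 0, 0, 0, 0], [3, -3.6, 0, 0, 0, 0], [3, -3.6, 0, 0, 0, 0], [3, -3.6, 0, 0, 0, 0]]' |tail -5; python3 shot.py stamp
python3 - <<'E'
import cv2,numpy as np
# crops 200x150 native -> 2x at 400x300
t=[]
for n,(u,v) in dict(disp=(252,150),sq=(252,150),stap=(252,150),stamp=(252,150)).items():
    i=cv2.imread(f"pics/{n}.png")[v-75:v+75,u-100:u+100]; t.append(cv2.resize(cv2.convertScaleAbs(i,alpha=1.7,beta=20),(400,300),interpolation=cv2.INTER_CUBIC))
cv2.imwrite("pics/m1.png",np.vstack([np.hstack(t[:2]),np.hstack(t[2:])]))
E
```

```text
ee_pos: [0.5865, -0.2684, 0.1993]
eef_rot: [-0.001, -0.002, 1.0, 0.0]
ft_force: [-0.7, -0.2, 0.0]
grip_width: 0.0855
gripper_force: 0.0
[ 0.5865 -0.2684  0.1993]
ee_pos: [0.5942, -0.0778, 0.2014]
eef_rot: [0.0, -0.002, 1.0, -0.0]
ft_force: [0.1, -0.5, 0.4]
grip_width: 0.0854
gripper_force: 0.0
[ 0.5942 -0.0778  0.2014]
ee_pos: [0.6149, 0.0894, 0.2004]
eef_rot: [0.0, -0.001, 1.0, -0.0]
ft_force: [-0.1, -1.3, -0.1]
grip_width: 0.0856
gripper_force: 0.0
[0.6149 0.0894 0.2004]
ee_pos: [0.6004, 0.2896, 0.1998]
eef_rot: [-0.0, -0.001, 1.0, -0.0]
ft_force: [0.1, -0.9, -0.6]
grip_width: 0.0852
gripper_force: 0.0
[0.6004 0.2896 0.1998]
ee_pos: [0.45, 0.1067, 0.2008]
eef_rot: [0.001, 0.002, 1.0, -0.0]
ft_force: [-0.3, -0.8, 0.6]
grip_width: 0.0852
gripper_force: 0.0
[0.45   0.1067 0.2008]
```

View pics/m1.png

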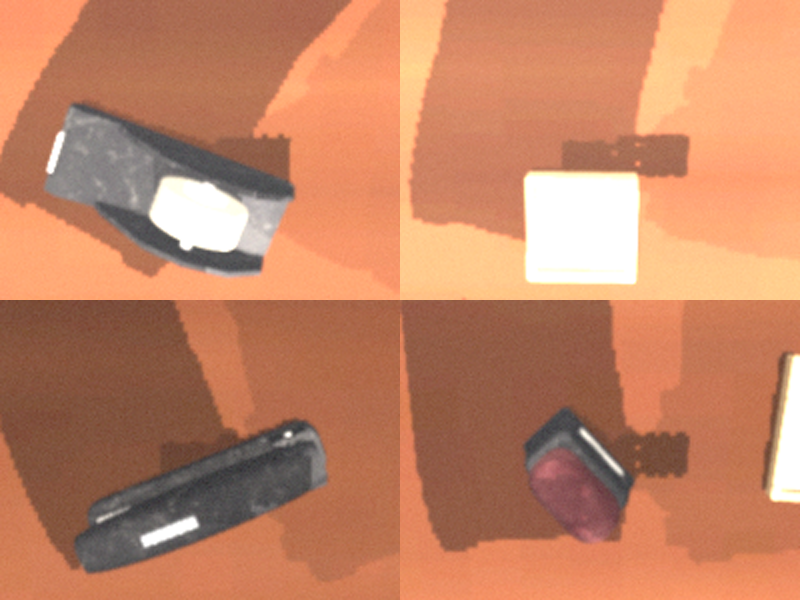

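The montage (panels at 2x) shows the dispenser tail at left (72,104)/(46,190) and its head end at (293,190)/(262,272). The square tray spans (124..239, 171..283) in its panel. The stapler arm runs from (77,245) to (327,183). The stamp's red grip has its corners at about (127,178), (150,150), (218,205) and (190,240). I'll compute poses from these and overlay wireframes to check them.

```bash
python3 - <<'E'
from h import *
from trays import corners,pr,least_squares
N=lambda l:(np.array(l,float)+.5)/2-.5+[152,75]
Pd,Pq,Pt,Pm,Pc=[np.load(n+".npy") for n in("disp","sq","stap","stamp","clip")]
r=least_squares(lambda p:(pr(Pq,corners(p[0],p[1],p[2],p[3],.064,.064))-N([(126,283),(124,171),(239,171),(238,283)])[[1,2,3,0]]).ravel(),[.632,-.089,.014,0]); print("square",r.x.round(4),np.abs(r.fun).max())
r=least_squares(lambda p:(pr(Pq,corners(p[0],p[1],.014,p[2],.064,.064))-N([(126,283),(124,171),(239,171),(238,283)])[[1,2,3,0]]).ravel(),[.632,-.089,0]); print("square z14",r.x.round(4),r.fun.round(1))
print("disp near edge z0",onplane(Pd,N([(72,104),(293,190)]),0).round(4).tolist(),"tail",onplane(Pd,N([(72,104),(46,190)]),.01).round(4).tolist(),"head z.05",onplane(Pd,N([(293,190),(262,272)]),.05).round(4).tolist())
a=onplane(Pt,N([(80,245),(88,270),(327,183),(300,145)]),.056);print("stap arm top",a.round(4).tolist());print("base",onplane(Pt,N([(92,205),(310,123),(275,132)]),0).round(4).tolist())
i=cv2.imread("pics/stamp.png").astype(int); m=((i[...,2]-i[...,1]>15)&(i[...,2]-i[...,0]*1.0>0)&(abs(i[...,1]-i[...,0])<12)).astype(np.uint8); m[:,:200]=0;m[:,290:]=0;m[:120]=0;m[210:]=0
m=cv2.morphologyEx(m,cv2.MORPH_OPEN,np.ones((3,3)));n,l,st,c=cv2.connectedComponentsWithStats(m);k=1+np.argmax(st[1:,4]);print("red",st[k],c[k]);b=cv2.boxPoints(cv2.minAreaRect(np.argwhere(l==k)[:,::-1].astype(np.float32)))
print("grip box",b.tolist(),onplane(Pm,b,.075).round(4).tolist(),onplane(Pm,[c[k]],.075))
print("housing z.043 L,R",onplane(Pm,N([(125,145),(232,187)]),.043),"near corner z0",onplane(Pm,N([(169,109)]),0))
E
```

```text
wide [ 0.4361  0.2869  0.0104 -0.0711] rms 0.62 wrist only z=.014 [ 0.4348  0.2863 -0.0716]
square [ 0.6324 -0.0897  0.0106 -0.0147] rms 2.15 wrist only z=.014 [ 0.6278 -0.088  -0.0109]
short [ 0.4376 -0.1054  0.0126 -0.0503] rms 0.78 wrist only z=.014 [ 0.4368 -0.1055 -0.0477]
long [ 0.4321 -0.2754  0.0103  0.1721] rms 0.91 wrist only z=.014 [ 0.431  -0.2749  0.175 ]
square [ 0.6249 -0.0899  0.0322  0.0019] 1.098115893372892
square z14 [ 0.6308 -0.0904  0.0019] [ 0.5  1.8 -0.6  1.9 -1.2 -2.1  1.4 -2.2]
disp near edge z0 [[0.5529, -0.3428], [0.6027, -0.2154]] tail [[0.5515, -0.3408], [0.6005, -0.3587]] head z.05 [[0.5891, -0.2228], [0.6344, -0.2371]]
stap arm top [[0.6313, 0.2256], [0.6452, 0.229], [0.598, 0.3511], [0.5788, 0.3366]]
base [[0.6265, 0.2231], [0.5773, 0.3503], [0.5825, 0.3305]]
red [ 214  149   49   48 1439] [238.35788742 172.99583044]
grip box [[208.60366821289062, 166.07891845703125], [231.81100463867188, 144.23672485351562], [267.9798278808594, 182.66607666015625], [244.77249145507812, 204.50827026367188]] [[0.4428, 0.064], [0.4222, 0.0864], [0.4595, 0.1202], [0.4819, 0.0976]] [[0.4497263  0.09193585]]
housing z.043 L,R [[0.43138923 0.06626301]
 [0.45386816 0.12133059]] near corner z0 [[0.41950164 0.08703053]]
```

```bash
cat > ov.py <<'E'
from h import *
def box(w,y0,y1,z0,z1):
    return [(x,y,z) for z in(z0,z1) for x,y in((-w/2,y0),(w/2,y0),(w/2,y1),(-w/2,y1))]
ED=[(0,1),(1,2),(2,3),(3,0),(4,5),(5,6),(6,7),(7,4),(0,4),(1,5),(2,6),(3,7)]
M={"disp":[box(.05,-.067,.067,0,.012),box(.05,-.0,.05,.0,.062)],"stap":[box(.036,-.0725,.0725,0,.02),box(.03,-.072,.066,.028,.056)],
"stamp":[box(.036,-.031,.031,0,.043),box(.028,-.025,.025,.054,.081)],"clip":[box(.04,-.011,.011,0,.016),box(.022,-.021,.021,.035,.036)]}
def overlay(img,Pm,name,pose,u,v,S,w=200,h=150):
    x,y,th=pose; i=cv2.resize(cv2.convertScaleAbs(img[v-h//2:v+h//2,u-w//2:u+w//2],alpha=1.5,beta=20),None,fx=S,fy=S,interpolation=cv2.INTER_CUBIC)
    c,s=np.cos(th),np.sin(th)
    for b,col in zip(M[name],((0,255,0),(255,255,0))):
        b=np.array(b); X=np.c_[b[:,0]*c-b[:,1]*s+x,b[:,0]*s+b[:,1]*c+y,b[:,2],np.ones(8)]@Pm.T
        q=((X[:,:2]/X[:,2:]-[u-w//2,v-h//2]+.5)*S-.5).round().astype(int)
        for a,d in ED: cv2.line(i,q[a].tolist(),q[d].tolist(),col,1,cv2.LINE_AA)
    return i
E
cat > o1.py <<'E'
from ov import *
import sys,json
g=json.loads(sys.argv[1]); t=[]
for n in g: t.append(overlay(cv2.imread(f"pics/{n}.png"),np.load(n+".npy"),n,g[n],252,150,2))
cv2.imwrite(sys.argv[2],np.vstack([np.hstack(t[:2]),np.hstack(t[2:])]))
E
python3 o1.py '{"disp":[0.601,-0.288,-0.37],"stap":[0.617,0.290,0.38],"stamp":[0.4516,0.092,-0.83],"clip":[0.631,0.088,0.6]}' pics/m2.png
```

```text
(no output)
```

View pics/m2.png

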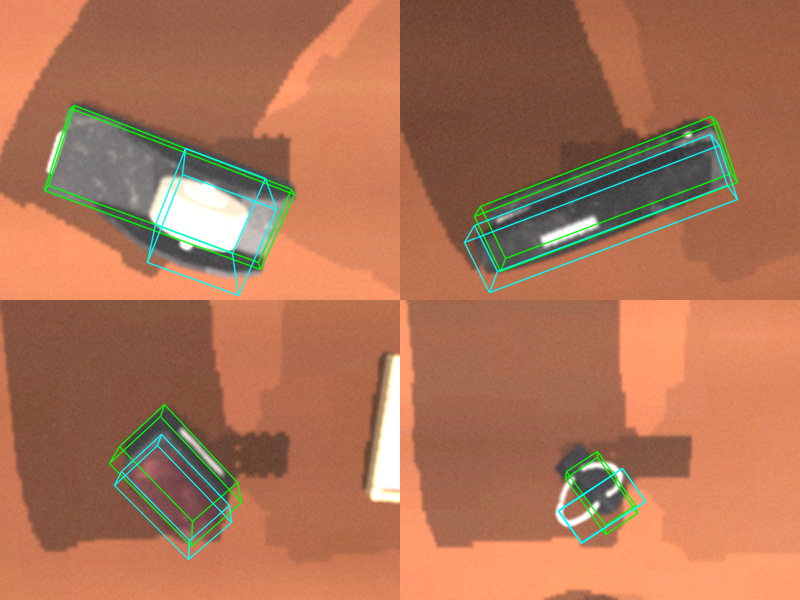

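Bases match but the tops fall short of the model, and the clip is about 6 mm off. I'll triangulate features seen from well-separated wrist positions to find the true heights.

```bash
python3 - <<'E'
from h import *
N=lambda l:(np.array(l,float)+.5)/2-.5+[152,75]
W=lambda l:(np.array(l,float)+.5)/1.5625-.5
L=np.load
def multi(obs):
    A=[]
    for Q,(u,v) in obs: A+= [(Q[0]-u*Q[2])/np.linalg.norm(Q[2,:3])/300,(Q[1]-v*Q[2])/300]
    X=np.linalg.svd(np.array(A))[2][-1];X=X[:3]/X[3]
    e=[np.round((Q@np.r_[X,1])[:2]/(Q@np.r_[X,1])[2]-uv,1).tolist() for Q,uv in obs]
    return X.round(4),e
SC=lambda p:(np.array(p)+.5)/3.2-.5+[109,150]; SD=lambda p:(np.array(p)+.5)/2.67-.5+[107,120]
print("sticker",multi([(L("w1.npy"),W((463,499))),(L("stap.npy"),N((170,232)))]),multi([(L("w1.npy"),W((463,499))),(L("stap.npy"),N((170,232))),(PS["scene"],SC((290,31))),(PS["side"],SD((217,31)))]))
# fixed-foot: short tray corner seen in w2 and wide tray
print("square tray near-left corner sq/w2/w1",multi([(L("w2.npy"),W((460,434))),(L("sq.npy"),N((124,171)))]),multi([(L("w2.npy"),W((458,503))),(L("sq.npy"),N((126,283)))]))
print("square w2,w1 far L",multi([(L("w2.npy"),W((458,503))),(L("w1.npy"),W((22,506)))]))
print("reel far edge",multi([(L("w2.npy"),W((285,499))),(L("disp.npy"),N((205,250)))]))
print("stamp base near corner w1/stamp",multi([(L("w1.npy"),W((227,236))),(L("stamp.npy"),N((169,109)))]), "grip far end", multi([(L("w1.npy"),W((222,338))),(L("stamp.npy"),N((190,241)))]))
t=[]
for n,(u,v) in dict(w1=(310,300),w2=(180,285)).items():
    i=cv2.imread(f"pics/{n}.png"); i=i[v-60:v+60,u-80:u+80]; t.append(cv2.resize(cv2.convertScaleAbs(i,alpha=2.2,beta=25),(400,300),interpolation=cv2.INTER_CUBIC))
for n in("stap","disp"):
    i=cv2.imread(f"pics/{n}.png")[90:210,172:332]; t.append(cv2.resize(cv2.convertScaleAbs(i,alpha=2.2,beta=25),(400,300),interpolation=cv2.INTER_CUBIC))
cv2.imwrite("pics/m3.png",np.vstack([np.hstack(t[:2]),np.hstack(t[2:])]))
E
```

```text
sticker (array([0.6243, 0.2724, 0.0551]), [[-0.1, 0.1], [0.2, -0.1]]) (array([0.6227, 0.2724, 0.0576]), [[0.2, 0.4], [0.1, -0.7], [0.4, -0.0], [-0.4, 0.2]])
square tray near-left corner sq/w2/w1 (array([ 5.995e-01, -1.237e-01,  4.000e-04]), [[-0.6, 0.4], [0.7, -0.5]]) (array([ 0.6668, -0.1238,  0.0105]), [[-0.5, 0.3], [0.6, -0.4]])
square w2,w1 far L (array([ 0.6647, -0.1237,  0.014 ]), [[0.0, 0.9], [-0.0, -0.9]])
reel far edge (array([ 0.6169, -0.2681,  0.0628]), [[0.3, 0.2], [-0.4, -0.3]])
stamp base near corner w1/stamp (array([0.419 , 0.0871, 0.0017]), [[0.1, 0.2], [-0.1, -0.3]]) grip far end (array([0.4736, 0.0997, 0.0728]), [[-0.1, -0.5], [0.1, 0.5]])
```

View pics/m3.png

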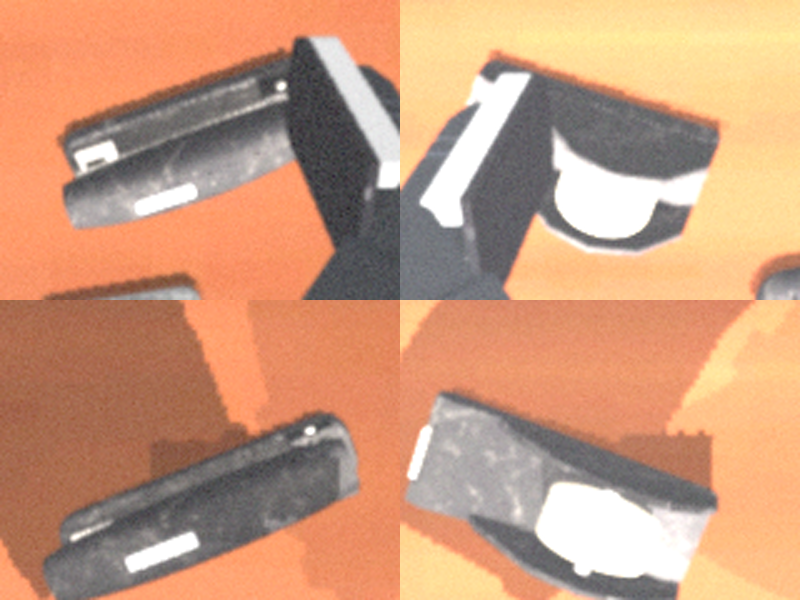

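The heights agree with the text: sticker 0.055–0.058, reel 0.063, stamp base 0.002. So the mismatch was only rounded tops. I'll start with the stamp: rotate above it and check the mug position.

The rows are not in the units I measure in: shifts go in units of 50 mm and turns go in units of 0.25 rad. I convert before sending: 1.2 rad is 4.8.

```bash
python3 - <<'E'
from h import *
SC=lambda p:(np.array(p)+.5)/3.2-.5+[109,150]; SD=lambda p:(np.array(p)+.5)/2.67-.5+[107,120]
print("mug rim",onplane(PS["scene"],[SC((515,22))],.096),onplane(PS["side"],[SD((425,22))],.096))
s=arm.read_state();print(s["joint_pos"].round(3));delta(.453,.0935,.16,-.83)
E
python3 drive.py '[[0, 0, 0, 0, 0, 0.48], [0, 0, 0, 0, 0, 0.96], [0, 0, 0, 0, 0, 1.44], [0, 0, 0, 0, 0, 1.92], [0, 0, 0, 0, 0, 2.4], [0, 0, 0, 0, 0, 2.88], [0, 0, 0, 0, 0, 3.36], [0, 0, 0, 0, 0, 3.84], [0, 0, 0, 0, 0, 4.32], [0, 0, 0, 0, 0, 4.8]]' 0.06|tail -5
python3 drive.py '[[0, 0, 0, 0, 0, 0.48], [0, 0, 0, 0, 0, 0.96], [0, 0, 0, 0, 0, 1.44], [0, 0, 0, 0, 0, 1.92], [0, 0, 0, 0, 0, 2.4], [0, 0, 0, 0, 0, 2.88], [0, 0, 0, 0, 0, 3.36], [0, 0, 0, 0, 0, 3.84], [0, 0, 0, 0, 0, 4.32], [0, 0, 0, 0, 0, 4.8]]'|tail -5
python3 -c "
from h import *
delta(.453,.0935,.055,-.83)"
```

```text
mug rim [[0.7439657  0.08271682]] [[0.74653202 0.08509788]]
[ 0.059  0.157 -0.196  1.216 -0.     0.062]
d [-0.0027 -0.0142  0.0406] rv [1.000e-03 0.000e+00 2.397e+00]
d [-0.0027 -0.0142  0.0406] rv [-0.     0.001 -0.744]
ee_pos: [0.4506, 0.1096, 0.2]
eef_rot: [-0.0, 0.567, 0.824, -0.0]
ft_force: [-0.4, -0.6, -0.4]
grip_width: 0.0599
gripper_force: 0.0
ee_pos: [0.4506, 0.1096, 0.2]
eef_rot: [-0.0, 0.933, 0.36, -0.0]
ft_force: [0.2, 0.1, -0.4]
grip_width: 0.0599
gripper_force: 0.0
d [-0.009   0.0136  0.145 ] rv [-0.     0.    -0.005]
d [-0.009   0.0136  0.145 ] rv [0.    0.    3.137]
```

To row units: 0.145 m is 2.9, 0.13 m is 2.6.

```bash
python3 drive.py '[[-0.18, 0.272, 0.4, 0, 0, 0], [-0.18, 0.272, 1, 0, 0, 0], [-0.18, 0.272, 1.6, 0, 0, 0], [-0.18, 0.272, 2.2, 0, 0, 0], [-0.18, 0.272, 2.6, 0, 0, 0], [-0.18, 0.272, 2.9, 0, 0, 0], [-0.18, 0.272, 2.9, 0, 0, 0]]'
python3 drive.py '[[0, 0, 0, 0, 0, 0], [0, 0, 0, 0, 0, 0], [0, 0, 0, 0, 0, 0], [0, 0, 0, 0, 0, 0], [0, 0, 0, 0, 0, 0], [0, 0, 0, 0, 0, 0]]' 0.0
python3 drive.py '[[0, 0, -0.6, 0, 0, 0], [0, 0, -1.2, 0, 0, 0], [0, 0, -1.8, 0, 0, 0], [0, 0, -2, 0, 0, 0], [0, 0, -2, 0, 0, 0]]'
python3 shot.py g1; python3 -c "
from h import *
delta(.4372,-.1055,.155,-.05)"
```

```text
time: 7.75
ee_pos: [0.4513, 0.0934, 0.0526]
eef_rot: [-0.001, 0.932, 0.362, -0.002]
ft_force: [-0.5, -0.2, -0.6]
grip_width: 0.06
gripper_force: 0.0
time: 8.25
ee_pos: [0.4531, 0.0933, 0.0556]
eef_rot: [0.0, 0.932, 0.362, 0.0]
ft_force: [0.2, -0.6, -0.1]
grip_width: -0.0003
gripper_force: 0.0
time: 8.67
ee_pos: [0.4542, 0.0933, 0.1578]
eef_rot: [0.001, 0.932, 0.362, 0.002]
ft_force: [0.5, -0.0, -0.1]
grip_width: 0.0
gripper_force: 0.0
[0.4542 0.0933 0.1578]
d [-0.1463  0.1356  0.0011] rv [ 0.002 -0.001 -0.779]
d [-0.1463  0.1356  0.0011] rv [-1.000e-03 -3.000e-03  2.363e+00]
```

The grip missed: the fingers closed to zero. I'll look from the wrist and the scene camera.

```bash
python3 - <<'E'
from ov import *
a=overlay(cv2.imread("pics/g1.png"),np.load("g1.npy"),"stamp",(.453,.0935,-.83),256,192,1.5,512,384)[:, :][:,184:584]
a=cv2.resize(a,(400,576))
i=arm.read_camera("scene");cv2.imwrite("pics/s2.png",i)
b=overlay(i,PS["scene"],"stamp",(.453,.0935,-.83),200,200,4,100,144)
cv2.imwrite("pics/m4.png",np.hstack([a,b])); print(a.shape,b.shape)
E
```

```text
(576, 400, 3) (576, 400, 3)
```

View pics/m4.png

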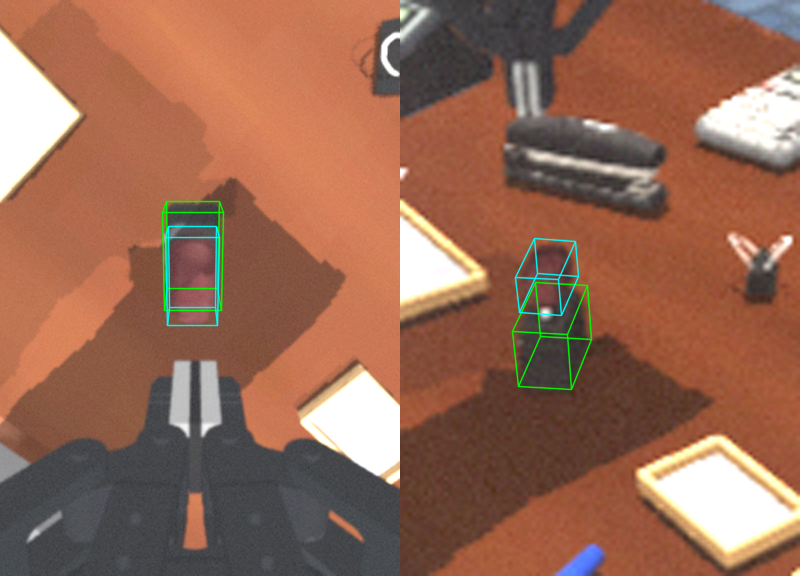

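```bash
python3 - <<'E'
from h import *
s=arm.read_state();X=np.r_[s["ee_pos"],1];Q=np.load("g1.npy")
f=lambda Q,X:(Q@X)[:2]/(Q@X)[2]
u=f(Q,X);print("wrist crop px of TCP",(u-[0,0]+.5)*1.5-[184,0],u); R,p=toolpose(s)
for b in(.02,.04,.06): print(b,(f(Q,np.r_[p-R[:,2]*b,1])+.5)*1.5-[184,0])
v=f(PS["scene"],X);print("scene crop",(v-[150,128]+.5)*4+[400,0]); print(s["joint_pos"].round(3),p,R.round(3).tolist())
# sanity: FK-independent: project grasp at z .055
print((f(PS["scene"],np.r_[p[:2],.055,1])-[150,128]+.5)*4+[400,0])
E
```

```text
wrist crop px of TCP [191.93210104 343.08139598] [250.1214007  228.22093065]
0.02 [191.6852748 367.5566286]
0.04 [191.37746568 398.07891035]
0.06 [190.98288784 437.20515671]
scene crop [537.07047391 157.19555965]
[ 0.027  0.178 -0.297  1.095 -0.     2.426] [0.45284175 0.09327716 0.15508779] [[0.737, 0.676, 0.001], [0.676, -0.737, -0.0], [0.0, 0.0, -1.0]]
[549.52675749 293.05370223]
```

The stamp still stands where I measured it. The fingertips, though, show about 30 mm behind the reported TCP: wrist row 360 against 343 predicted, and scene crop row 112 against 157. I can test that safely by straddling the stamp 30 mm lower. A closed width of 28 mm means the red grip and 36 mm means the housing.

To row units: 0.13 m is 2.6, 0.12 m is 2.4.

```bash
python3 drive.py '[[0, 0, 0, 0, 0, 0], [0, 0, 0, 0, 0, 0], [0, 0, 0, 0, 0, 0], [0, 0, 0, 0, 0, 0]]' 0.06 | grep width
python3 drive.py '[[0, 0, 0.7, 0, 0, 0], [0, 0, 1.4, 0, 0, 0], [0, 0, 2, 0, 0, 0], [0, 0, 2.4, 0, 0, 0], [0, 0, 2.6, 0, 0, 0], [0, 0, 2.6, 0, 0, 0]]'
python3 drive.py '[[0, 0, 0, 0, 0, 0], [0, 0, 0, 0, 0, 0], [0, 0, 0, 0, 0, 0], [0, 0, 0, 0, 0, 0], [0, 0, 0, 0, 0, 0]]' 0.0
```

```text
grip_width: 0.0484
time: 9.6
ee_pos: [0.4511, 0.0932, 0.023]
eef_rot: [-0.001, 0.932, 0.362, -0.002]
ft_force: [0.1, 0.6, 0.4]
grip_width: 0.0599
gripper_force: 0.0
time: 10.02
ee_pos: [0.4535, 0.0934, 0.0263]
eef_rot: [0.0, 0.932, 0.363, 0.001]
ft_force: [-1.3, 0.7, 5.7]
grip_width: 0.0262
gripper_force: 58.8
```

It gripped the red part: width 26 mm, 59 N. So the fingertips sit about 30 mm behind the reported TCP, and I'll allow for that. Lift and carry.

```bash
python3 drive.py '[[0, 0, -0.6, 0, 0, 0], [0, 0, -1.2, 0, 0, 0], [0, 0, -1.6, 0, 0, 0], [0, 0, -1.6, 0, 0, 0]]'; python3 -c "
from h import *
delta(.4374,-.1055,.105,-.05)"
```

```text
time: 10.35
ee_pos: [0.4551, 0.0934, 0.1095]
eef_rot: [0.001, 0.932, 0.363, 0.003]
ft_force: [1.2, 0.2, -0.7]
grip_width: 0.0259
gripper_force: 60.0
d [-0.1474  0.1347  0.0043] rv [ 0.006 -0.003 -0.779]
d [-0.1474  0.1347  0.0043] rv [-0.004 -0.008  2.363]
```

```bash
python3 drive.py '[[-0.48, 0.44, 0, 0, 0, -0.44], [-0.96, 0.88, 0, 0, 0, -0.88], [-1.44, 1.32, 0, 0, 0, -1.32], [-1.92, 1.76, 0, 0, 0, -1.8], [-2.4, 2.2, 0, 0, 0, -2.24], [-2.92, 2.7, 0, 0, 0, -2.72], [-2.92, 2.7, 0, 0, 0, -3.116], [-2.92, 2.7, 0, 0, 0, -3.116], [-2.92, 2.7, 0, 0, 0, -3.116]]' | head -4; python3 -c "
from h import *
delta(.4374,-.1055,.0315,-.05)"
```

```text
time: 11.1
ee_pos: [0.4362, -0.1048, 0.1051]
eef_rot: [-0.0, 0.726, 0.688, 0.0]
ft_force: [0.1, 0.3, -1.1]
d [-0.0006  0.0013  0.0736] rv [-0.    -0.    -0.005]
d [-0.0006  0.0013  0.0736] rv [-0.     0.     3.137]
```

To row units: 0.0735 m is 1.47, 0.07 m is 1.4.

```bash
python3 drive.py '[[0, 0.02, 0.5, 0, 0, 0], [0, 0.02, 1, 0, 0, 0], [0, 0.02, 1.24, 0, 0, 0], [0, 0.02, 1.4, 0, 0, 0], [0, 0.02, 1.47, 0, 0, 0], [0, 0.02, 1.47, 0, 0, 0], [0, 0.02, 1.47, 0, 0, 0]]'|head -4
python3 drive.py '[[0, 0, 0, 0, 0, 0], [0, 0, 0, 0, 0, 0], [0, 0, 0, 0, 0, 0]]' 0.06 
python3 drive.py '[[0, 0, -0.6, 0, 0, 0], [0, 0, -1.2, 0, 0, 0], [0, 0, -2, 0, 0, 0], [0, 0, -2.4, 0, 0, 0], [0, 0, -2.4, 0, 0, 0]]'|head -2; python3 -c "
from h import *
delta(.626,.0825,.15,.62)"
```

```text
time: 11.68
ee_pos: [0.4378, -0.1047, 0.0323]
eef_rot: [0.0, 0.725, 0.689, 0.0]
ft_force: [0.5, -0.0, -1.0]
time: 11.93
ee_pos: [0.4377, -0.1051, 0.0322]
eef_rot: [0.0, 0.725, 0.689, 0.0]
ft_force: [1.1, 0.0, -0.1]
grip_width: 0.0594
gripper_force: 0.0
time: 12.35
ee_pos: [0.4394, -0.1058, 0.1561]
d [0.1975 0.1769 0.0067] rv [ 0.005  0.005 -0.67 ]
d [0.1975 0.1769 0.0067] rv [ 0.006 -0.007  2.471]
```

Stamp released. On to the clip.

To row units: 0.03 m is 0.6, 0.1975 m is 3.95, -0.67 rad is -2.68.

```bash
python3 drive.py '[[0.6, 0.54, 0, 0, 0, -0.4], [1.2, 1.08, 0, 0, 0, -0.8], [1.8, 1.6, 0, 0, 0, -1.2], [2.4, 2.14, 0, 0, 0, -1.6], [3, 2.68, 0, 0, 0, -2], [3.6, 3.2, 0, 0, 0, -2.4], [3.95, 3.54, 0.12, 0, 0, -2.68], [3.95, 3.54, 0.12, 0, 0, -2.68], [3.95, 3.54, 0.12, 0, 0, -2.68], [3.95, 3.54, 0.12, 0, 0, -2.68]]' 0.05|head -4; python3 shot.py c2; python3 - <<'E'
from ov import *
delta(.626,.0825,-.01,.62)
p=(.626,.0825,.62);Q=np.load("c2.npy");X=Q@np.r_[p[0],p[1],.02,1];u,v=(X[:2]/X[2]).astype(int);print(u,v)
a=overlay(cv2.imread("pics/c2.png"),Q,"clip",p,u,v,5,80,110)
Q=np.load("clip.npy");X=Q@np.r_[p[0],p[1],.02,1];u,v=(X[:2]/X[2]).astype(int)
b=overlay(cv2.imread("pics/clip.png"),Q,"clip",p,u,v,5,80,110)
cv2.imwrite("pics/m5.png",np.hstack([a,b]))
E
```

```text
time: 13.18
ee_pos: [0.6235, 0.0832, 0.1454]
eef_rot: [-0.0, 0.458, 0.889, -0.0]
ft_force: [0.2, -0.1, 0.3]
[0.6235 0.0832 0.1454]
d [-0.0018  0.0019  0.1558] rv [-0.    -0.    -0.002]
d [-0.0018  0.0019  0.1558] rv [-0.    0.    3.14]
255 173
```

View pics/m5.png

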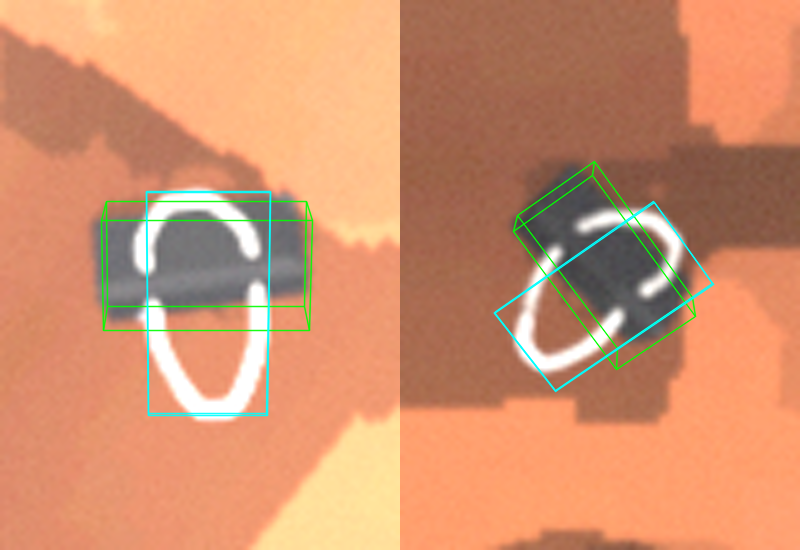

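The clip overlay fits within about 2 mm in both views. Descend and grip.

```bash
python3 drive.py '[[0, 0.02, 0.6, 0, 0, 0.28], [0, 0.02, 1.2, 0, 0, 0.28], [0, 0.02, 1.8, 0, 0, 0.28], [0, 0.02, 2.4, 0, 0, 0.28], [0, 0.02, 2.8, 0, 0, 0.28], [0, 0.02, 3, 0, 0, 0.28], [0, 0.02, 3.1, 0, 0, 0.28], [0, 0.02, 3.1, 0, 0, 0.28]]'|head -4
python3 drive.py '[[0, 0, 0, 0, 0, 0], [0, 0, 0, 0, 0, 0], [0, 0, 0, 0, 0, 0], [0, 0, 0, 0, 0, 0], [0, 0, 0, 0, 0, 0]]' 0.0
python3 drive.py '[[0, 0, -0.6, 0, 0, 0], [0, 0, -1.2, 0, 0, 0], [0, 0, -2, 0, 0, 0], [0, 0, -2, 0, 0, 0]]'; python3 -c "
from h import *
delta(.633,-.0905,.09,0)"
```

```text
time: 13.9
ee_pos: [0.6246, 0.0835, -0.0092]
eef_rot: [-0.0, 0.489, 0.872, -0.0]
ft_force: [-0.1, -0.9, 0.3]
time: 14.32
ee_pos: [0.6259, 0.084, -0.0075]
eef_rot: [0.001, 0.489, 0.873, 0.001]
ft_force: [-1.1, -1.1, 9.2]
grip_width: 0.0194
gripper_force: 58.4
time: 14.65
ee_pos: [0.6282, 0.0842, 0.0985]
eef_rot: [0.004, 0.488, 0.873, 0.003]
ft_force: [0.6, -0.1, 1.9]
grip_width: 0.0191
gripper_force: 58.7
d [-0.1514 -0.0873  0.0086] rv [0.01  0.003 0.55 ]
d [-0.1514 -0.0873  0.0086] rv [-0.004  0.013 -2.591]
```

```bash
python3 drive.py '[[-0.6, -0.34, 0, 0, 0, 0.4], [-1.2, -0.7, 0, 0, 0, 0.8], [-1.8, -1.04, 0, 0, 0, 1.2], [-2.4, -1.38, 0, 0, 0, 1.6], [-3, -1.72, 0, 0, 0, 2], [-3, -1.72, 0, 0, 0, 2.2], [-3, -1.72, 0, 0, 0, 2.2], [-3, -1.72, 0, 0, 0, 2.2]]'|head -4;  python3 -c "
from h import *
delta(.633,-.0905,-.0035,0)"
```

```text
time: 15.32
ee_pos: [0.63, -0.0887, 0.0912]
eef_rot: [0.0, 0.707, 0.708, 0.0]
ft_force: [1.0, 0.6, -0.0]
d [-0.0018  0.0029  0.0947] rv [ 0.001 -0.     0.002]
d [-0.0018  0.0029  0.0947] rv [ 0.00e+00  1.00e-03 -3.14e+00]
```

```bash
python3 drive.py '[[-0.02, 0.04, 0.6, 0, 0, 0], [-0.02, 0.04, 1.2, 0, 0, 0], [-0.02, 0.04, 1.6, 0, 0, 0], [-0.02, 0.04, 1.8, 0, 0, 0], [-0.02, 0.04, 1.89, 0, 0, 0], [-0.02, 0.04, 1.89, 0, 0, 0], [-0.02, 0.04, 1.89, 0, 0, 0]]'|head -4
python3 drive.py '[[0, 0, 0, 0, 0, 0], [0, 0, 0, 0, 0, 0], [0, 0, 0, 0, 0, 0]]' 0.04
python3 drive.py '[[0, 0, -0.6, 0, 0, 0], [0, 0, -1.2, 0, 0, 0], [0, 0, -2, 0, 0, 0], [0, 0, -2.8, 0, 0, 0], [0, 0, -3, 0, 0, 0], [0, 0, -3, 0, 0, 0]]' 0.075 |head -2; python3 -c "
from h import *
y=.012;print(.601-y*np.sin(-.37),-.288+y*np.cos(-.37))
delta(.601-y*np.sin(-.37),-.288+y*np.cos(-.37),.15,-.37)"
```

```text
time: 15.9
ee_pos: [0.6326, -0.0891, -0.0027]
eef_rot: [0.001, 0.706, 0.708, 0.0]
ft_force: [-0.4, 0.6, -1.0]
time: 16.15
ee_pos: [0.6322, -0.0896, -0.0033]
eef_rot: [0.0, 0.707, 0.707, 0.0]
ft_force: [0.7, -0.7, 0.5]
grip_width: 0.0398
gripper_force: 0.0
time: 16.65
ee_pos: [0.6336, -0.0902, 0.15]
0.6053393851835795 -0.27681207185272755
d [-1.866e-01 -2.840e-02  1.000e-04] rv [0.006 0.001 0.37 ]
d [-1.866e-01 -2.840e-02  1.000e-04] rv [-1.000e-03  9.000e-03 -2.771e+00]
```

Clip released. Now the dispenser.

To row units: -0.035 m is -0.7, -0.1866 m is -3.732, 0.37 rad is 1.48.

```bash
python3 drive.py '[[-0.7, -0.12, 0, 0, 0, 0.4], [-1.4, -0.24, 0, 0, 0, 0.8], [-2, -0.34, 0, 0, 0, 1.2], [-2.7, -0.44, 0, 0, 0, 1.48], [-3.4, -0.54, 0, 0, 0, 1.48], [-3.732, -0.568, 0, 0, 0, 1.48], [-3.732, -0.568, 0, 0, 0, 1.48], [-3.732, -0.568, 0, 0, 0, 1.48]]' 0.08|head -4; python3 shot.py d2; python3 - <<'E'
from ov import *
delta(.6053,-.2768,.008,-.37)
p=(.601,-.288,-.37);Q=np.load("d2.npy")
a=overlay(cv2.imread("pics/d2.png"),Q,"disp",p,256,180,1.5,266,360)
# placement check of stamp and clip
i=arm.read_camera("scene");g=lambda u,v:cv2.resize(cv2.convertScaleAbs(i[v-34:v+33,u-50:u+50],alpha=1.3,beta=15),(400,270),interpolation=cv2.INTER_CUBIC)
b=np.vstack([g(231,245),g(284,215)]); b=cv2.resize(b,(400,540));cv2.imwrite("pics/m6.png",np.hstack([a,b]))
E
```

```text
time: 17.32
ee_pos: [0.6031, -0.2767, 0.1451]
eef_rot: [-0.001, 0.825, 0.565, -0.0]
ft_force: [0.2, 0.3, 0.5]
[ 0.6031 -0.2767  0.1451]
d [-0.0004  0.0024  0.1374] rv [-0.001 -0.001  0.   ]
d [-0.0004  0.0024  0.1374] rv [ 1.000e-03 -2.000e-03 -3.141e+00]
```

View pics/m6.png

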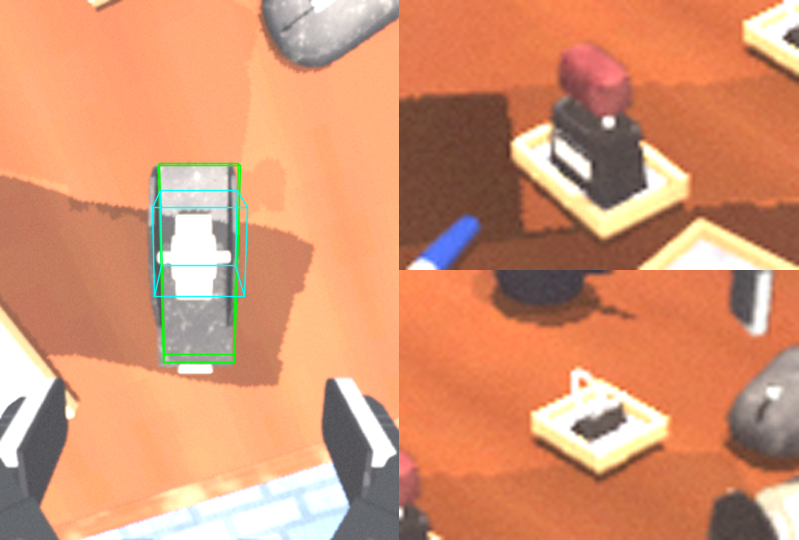

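The stamp and clip stand in their trays, and the dispenser overlay fits within about 3 mm. Grip the dispenser.

```bash
python3 drive.py '[[0, 0.02, 0.6, 0, 0, 0], [0, 0.02, 1.2, 0, 0, 0], [0, 0.02, 1.8, 0, 0, 0], [0, 0.02, 2.2, 0, 0, 0], [0, 0.02, 2.6, 0, 0, 0], [0, 0.02, 2.76, 0, 0, 0], [0, 0.02, 2.76, 0, 0, 0], [0, 0.02, 2.76, 0, 0, 0]]'|head -4
python3 drive.py '[[0, 0, 0, 0, 0, 0], [0, 0, 0, 0, 0, 0], [0, 0, 0, 0, 0, 0], [0, 0, 0, 0, 0, 0], [0, 0, 0, 0, 0, 0]]' 0.0
python3 drive.py '[[0, 0, -0.6, 0, 0, 0], [0, 0, -1.2, 0, 0, 0], [0, 0, -1.8, 0, 0, 0], [0, 0, -2.4, 0, 0, 0], [0, 0, -2.4, 0, 0, 0]]'; python3 -c "
from h import *
th=-.0715;x,y=.4357-.012*np.sin(th),.2866+.012*np.cos(th);print(x,y)
delta(x,y,.128,th)"
```

```text
time: 18.08
ee_pos: [0.6048, -0.2761, 0.0088]
eef_rot: [0.0, 0.825, 0.565, 0.0]
ft_force: [-0.0, 0.4, -0.1]
time: 18.5
ee_pos: [0.605, -0.2769, 0.0096]
eef_rot: [0.001, 0.825, 0.565, 0.0]
ft_force: [-1.6, 1.9, 8.0]
grip_width: 0.0484
gripper_force: 62.5
time: 18.92
ee_pos: [0.6064, -0.2779, 0.1345]
eef_rot: [0.004, 0.825, 0.565, 0.002]
ft_force: [0.8, 0.1, -3.5]
grip_width: 0.0483
gripper_force: 65.4
0.4365572691350932 0.29856933956532344
d [ 0.4761 -0.3669  0.0029] rv [ 0.008  0.003 -0.299]
d [ 0.4761 -0.3669  0.0029] rv [ 0.004 -0.011  2.843]
```

```bash
python3 drive.py '[[0.48, -0.36, 0, 0, 0, -0.08], [1.06, -0.82, 0, 0, 0, -0.16], [1.7, -1.32, 0, 0, 0, -0.28], [2.34, -1.8, 0, 0, 0, -0.4], [2.98, -2.3, 0, 0, 0, -0.52], [3.62, -2.78, 0, 0, 0, -0.64], [4.26, -3.28, 0, 0, 0, -0.76], [4.9, -3.78, 0, 0, 0, -0.88], [5.5, -4.24, 0, 0, 0, -1], [6, -4.62, 0, 0, 0, -1.2]]'|head -3;  python3 -c "
from h import *
delta(.4366,.2986,.128,-.0715)"
```

```text
time: 19.75
ee_pos: [0.496, 0.0887, 0.128]
eef_rot: [-0.0, 0.731, 0.683, -0.0]
d [ 2.054e-01 -7.360e-02  1.000e-04] rv [-0.    -0.     0.003]
d [ 2.054e-01 -7.360e-02  1.000e-04] rv [ 0.000e+00 -1.000e-03 -3.138e+00]
```

```bash
python3 drive.py '[[0.7, -0.24, 0, 0, 0, 0], [1.4, -0.5, 0, 0, 0, 0], [2.1, -0.76, 0, 0, 0, 0], [2.8, -1, 0, 0, 0, 0], [3.4, -1.22, 0, 0, 0, 0], [3.9, -1.4, 0, 0, 0, 0], [4.06, -1.46, 0, 0, 0, 0], [4.06, -1.46, 0, 0, 0, 0], [4.06, -1.46, 0, 0, 0, 0]]'|head -4;  python3 -c "
from h import *
delta(.4366,.2986,.0145,-.0715)"
```

```text
time: 20.5
ee_pos: [0.4387, 0.294, 0.1279]
eef_rot: [0.0, 0.731, 0.682, -0.0]
ft_force: [-0.2, -1.4, -4.7]
d [ 0.0045 -0.0024  0.1134] rv [-0.     0.     0.002]
d [ 0.0045 -0.0024  0.1134] rv [-1.000e-03 -0.000e+00 -3.139e+00]
```

To row units: 0.003 m is 0.06, 0.1125 m is 2.25.

```bash
python3 drive.py '[[0.06, -0.02, 0.6, 0, 0, 0], [0.06, -0.02, 1.2, 0, 0, 0], [0.06, -0.02, 1.7, 0, 0, 0], [0.06, -0.02, 2, 0, 0, 0], [0.06, -0.02, 2.16, 0, 0, 0], [0.06, -0.02, 2.25, 0, 0, 0], [0.06, -0.02, 2.25, 0, 0, 0], [0.06, -0.02, 2.25, 0, 0, 0]]'
python3 drive.py '[[0, 0, 0, 0, 0, 0], [0, 0, 0, 0, 0, 0], [0, 0, 0, 0, 0, 0], [0, 0, 0, 0, 0, 0]]' 0.075
python3 drive.py '[[0, 0, -0.6, 0, 0, 0], [0, 0, -1.2, 0, 0, 0], [0, 0, -2, 0, 0, 0], [0, 0, -2.7, 0, 0, 0], [0, 0, -2.7, 0, 0, 0], [0, 0, -2.7, 0, 0, 0]]' |head -2; python3 -c "
from h import *
delta(.617,.290,.15,.38)"
```

```text
time: 21.17
ee_pos: [0.4388, 0.297, 0.0164]
eef_rot: [0.0, 0.732, 0.682, 0.0]
ft_force: [0.2, 0.2, -3.8]
grip_width: 0.048
gripper_force: 65.2
time: 21.5
ee_pos: [0.4385, 0.2974, 0.0163]
eef_rot: [0.0, 0.731, 0.682, 0.001]
ft_force: [-0.7, -0.1, -0.8]
grip_width: 0.0752
gripper_force: 0.0
time: 22.0
ee_pos: [0.4392, 0.2977, 0.1526]
d [0.0047 0.1779 0.0033] rv [ 0.004 -0.001 -0.45 ]
d [0.0047 0.1779 0.0033] rv [-2.000e-03 -5.000e-03  2.692e+00]
```

Dispenser released. Now the stapler.

To row units: 0.178 m is 3.56, 0.14 m is 2.8, -0.45 rad is -1.8.

```bash
python3 drive.py '[[0, 0.7, 0, 0, 0, -0.4], [0, 1.4, 0, 0, 0, -0.8], [0.04, 2.1, 0, 0, 0, -1.2], [0.08, 2.8, 0, 0, 0, -1.6], [0.1, 3.56, 0, 0, 0, -1.8], [0.1, 3.56, 0, 0, 0, -1.8], [0.1, 3.56, 0, 0, 0, -1.8], [0.1, 3.56, 0, 0, 0, -1.8]]' 0.06|head -4; python3 shot.py t2; python3 - <<'E'
from ov import *
delta(.617,.290,.005,.38)
a=overlay(cv2.imread("pics/t2.png"),np.load("t2.npy"),"stap",(.617,.290,.38),256,180,1.5,266,360)
i=arm.read_camera("side");g=lambda u,v:cv2.resize(cv2.convertScaleAbs(i[v-50:v+50,u-37:u+37],alpha=1.3,beta=15),(400,540),interpolation=cv2.INTER_CUBIC)
cv2.imwrite("pics/m7.png",np.hstack([a,g(139,175)]))
E
```

```text
time: 22.67
ee_pos: [0.6153, 0.2895, 0.1493]
eef_rot: [-0.001, 0.561, 0.828, -0.001]
ft_force: [-0.6, -0.3, 1.0]
[0.6153 0.2895 0.1493]
d [-0.0005  0.0022  0.145 ] rv [-0.002 -0.    -0.   ]
d [-0.0005  0.0022  0.145 ] rv [-0.000e+00  2.000e-03  3.141e+00]
```

View pics/m7.png

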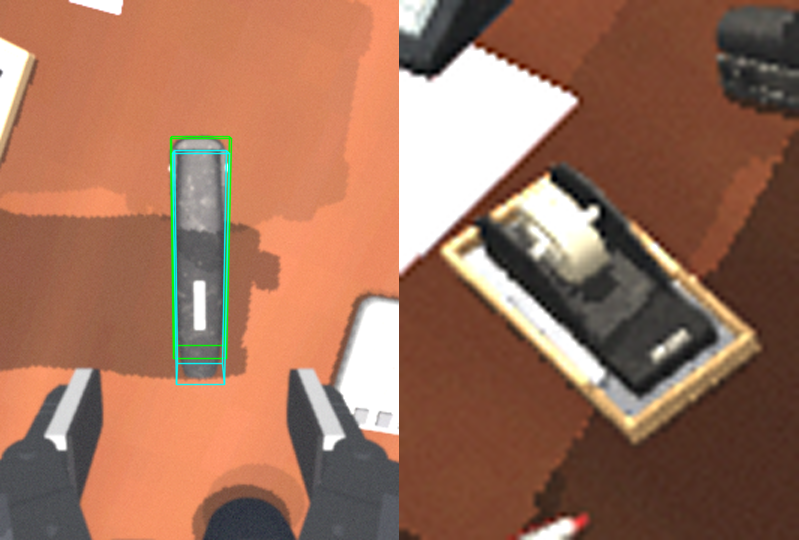

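The dispenser sits between its tray walls, and the stapler overlay fits within about 2 mm. Grip the stapler.

To row units: 0.145 m is 2.9, 0.137 m is 2.74.

```bash
python3 drive.py '[[0, 0.02, 0.6, 0, 0, 0], [0, 0.02, 1.2, 0, 0, 0], [0, 0.02, 1.8, 0, 0, 0], [0, 0.02, 2.4, 0, 0, 0], [0, 0.02, 2.74, 0, 0, 0], [0, 0.02, 2.9, 0, 0, 0], [0, 0.02, 2.9, 0, 0, 0], [0, 0.02, 2.9, 0, 0, 0]]'|head -4
python3 drive.py '[[0, 0, 0, 0, 0, 0], [0, 0, 0, 0, 0, 0], [0, 0, 0, 0, 0, 0], [0, 0, 0, 0, 0, 0], [0, 0, 0, 0, 0, 0]]' 0.0
python3 drive.py '[[0, 0, -0.6, 0, 0, 0], [0, 0, -1.2, 0, 0, 0], [0, 0, -1.8, 0, 0, 0], [0, 0, -2.4, 0, 0, 0], [0, 0, -2.4, 0, 0, 0]]'; python3 -c "
from h import *
delta(.4316,-.2752,.125,.173)"
```

```text
time: 23.43
ee_pos: [0.6169, 0.2904, 0.0068]
eef_rot: [0.0, 0.561, 0.828, 0.0]
ft_force: [0.1, -1.1, 1.2]
time: 23.85
ee_pos: [0.6178, 0.2904, 0.0074]
eef_rot: [0.001, 0.561, 0.828, 0.001]
ft_force: [-1.0, 1.5, 9.6]
grip_width: 0.0271
gripper_force: 59.3
time: 24.27
ee_pos: [0.6193, 0.2909, 0.1323]
eef_rot: [0.003, 0.561, 0.828, 0.003]
ft_force: [0.1, -0.2, -1.1]
grip_width: 0.0271
gripper_force: 60.2
d [-0.4561 -0.3843  0.0043] rv [ 0.009 -0.     0.207]
d [-0.4561 -0.3843  0.0043] rv [ 0.     0.013 -2.935]
```

To row units: -0.285 m is -5.7, -0.265 m is -5.3, 0.12 rad is 0.48.

```bash
python3 drive.py '[[-0.46, -0.38, 0, 0, 0, 0.08], [-1.06, -0.9, 0, 0, 0, 0.16], [-1.68, -1.42, 0, 0, 0, 0.24], [-2.3, -1.94, 0, 0, 0, 0.32], [-2.92, -2.46, 0, 0, 0, 0.4], [-3.54, -2.98, 0, 0, 0, 0.48], [-4.16, -3.5, 0, 0, 0, 0.6], [-4.78, -4.02, 0, 0, 0, 0.68], [-5.3, -4.46, 0, 0, 0, 0.76], [-5.7, -4.8, 0, 0, 0, 0.828]]'|head -3;  python3 -c "
from h import *
delta(.4316,-.2752,.125,.173)"
```

```text
time: 25.1
ee_pos: [0.4987, -0.0659, 0.126]
eef_rot: [0.0, 0.644, 0.765, -0.0]
d [-0.1949 -0.1017  0.001 ] rv [ 0.     0.001 -0.002]
d [-0.1949 -0.1017  0.001 ] rv [ 1.000e-03 -1.000e-03  3.139e+00]
```

To row units: -0.193 m is -3.86, -0.185 m is -3.7.

```bash
python3 drive.py '[[-0.66, -0.34, 0, 0, 0, 0], [-1.32, -0.68, 0, 0, 0, 0], [-2, -1.04, 0, 0, 0, 0], [-2.66, -1.38, 0, 0, 0, 0], [-3.2, -1.68, 0, 0, 0, 0], [-3.7, -1.94, 0, 0, 0, 0], [-3.86, -2.02, 0, 0, 0, 0], [-3.86, -2.02, 0, 0, 0, 0], [-3.86, -2.02, 0, 0, 0, 0], [-3.86, -2.02, 0, 0, 0, 0]]'|head -4;  python3 -c "
from h import *
delta(.4316,-.2752,.0115,.173)"
```

```text
time: 25.93
ee_pos: [0.4337, -0.2702, 0.1257]
eef_rot: [-0.0, 0.643, 0.766, 0.0]
ft_force: [0.7, 0.2, -1.8]
d [-0.0046 -0.003   0.1142] rv [ 0.    -0.     0.001]
d [-0.0046 -0.003   0.1142] rv [ 1.000e-03  0.000e+00 -3.141e+00]
```

```bash
python3 drive.py '[[-0.06, -0.04, 0.6, 0, 0, 0], [-0.06, -0.04, 1.2, 0, 0, 0], [-0.06, -0.04, 1.6, 0, 0, 0], [-0.06, -0.04, 1.8, 0, 0, 0], [-0.06, -0.04, 1.9, 0, 0, 0], [-0.06, -0.04, 1.9, 0, 0, 0]]'|head -4;  python3 -c "
from h import *
delta(.4316,-.2752,.0115,.173)"
```

```text
time: 26.43
ee_pos: [0.4321, -0.2732, 0.0301]
eef_rot: [-0.001, 0.643, 0.766, 0.0]
ft_force: [0.3, -0.2, -2.7]
d [-0.0019 -0.0008  0.0186] rv [-0.001 -0.001  0.001]
d [-0.0019 -0.0008  0.0186] rv [ 2.00e-03 -1.00e-03 -3.14e+00]
```

```bash
python3 drive.py '[[-0.02, -0.02, 0.2, 0, 0, 0], [-0.02, -0.02, 0.32, 0, 0, 0], [-0.02, -0.02, 0.38, 0, 0, 0], [-0.02, -0.02, 0.38, 0, 0, 0], [-0.02, -0.02, 0.38, 0, 0, 0]]'
python3 drive.py '[[0, 0, 0, 0, 0, 0], [0, 0, 0, 0, 0, 0], [0, 0, 0, 0, 0, 0], [0, 0, 0, 0, 0, 0]]' 0.06
python3 drive.py '[[0, 0, -0.6, 0, 0, 0], [0, 0, -1.2, 0, 0, 0], [0, 0, -2, 0, 0, 0], [0, 0, -2.7, 0, 0, 0], [0, 0, -3.4, 0, 0, 0], [0, 0, -3.8, 0, 0, 0], [0, 0, -3.8, 0, 0, 0]]' |head -2
python3 shot.py f1; python3 - <<'E'
from h import *
S=[arm.read_camera(n) for n in("scene","side")]
for n,i in zip(("scF","sdF"),S): cv2.imwrite(f"pics/{n}.png",i)
a=S[1][180:344,213:363]; b=cv2.imread("pics/f1.png")[40:240,110:390]
a=cv2.resize(cv2.convertScaleAbs(a,alpha=1.2,beta=15),(400,437),interpolation=cv2.INTER_CUBIC)
b=cv2.resize(cv2.convertScaleAbs(b,alpha=1.2,beta=10),(400,286),interpolation=cv2.INTER_CUBIC);c=S[1][130:210,107:180];c=cv2.resize(c,(274,300),interpolation=cv2.INTER_CUBIC)
o=np.zeros((600,800,3),np.uint8);o[:437,:400]=a;o[:286,400:]=b;o[300:600,400:674]=c;cv2.imwrite("pics/m8.png",o)
E
```

```text
time: 26.85
ee_pos: [0.4315, -0.2756, 0.0121]
eef_rot: [0.0, 0.643, 0.766, 0.0]
ft_force: [-1.0, -0.2, -2.2]
grip_width: 0.0272
gripper_force: 60.2
time: 27.18
ee_pos: [0.4314, -0.2757, 0.0119]
eef_rot: [0.0, 0.643, 0.766, -0.0]
ft_force: [-0.3, 0.5, -0.9]
grip_width: 0.0598
gripper_force: 0.0
time: 27.77
ee_pos: [0.4326, -0.2767, 0.206]
[ 0.4326 -0.2767  0.206 ]
```

View pics/m8.png

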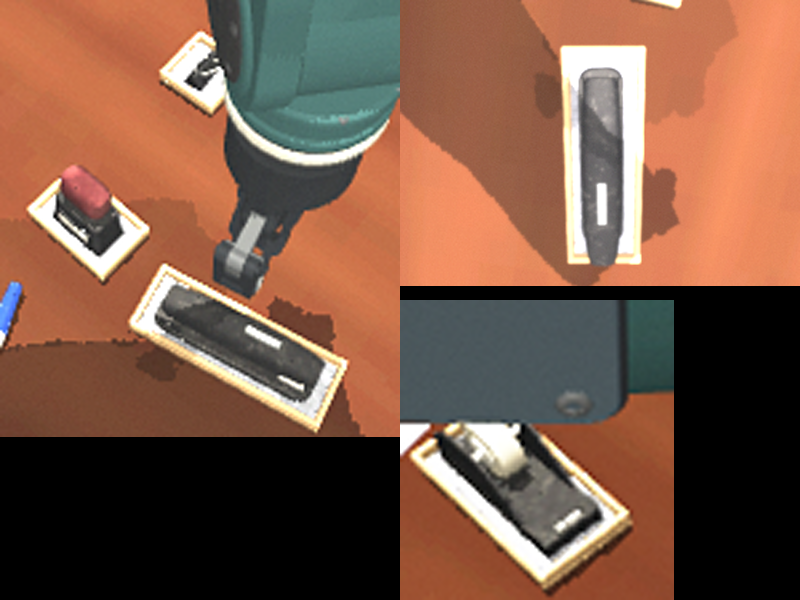

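All four items stand inside their trays: stapler centred at about (601,165), stamp (90,215), clip (205,75) and dispenser (520,490). Nothing rests on a wall. Handing in.

```bash
python3 -c "
from bench import arm
print(arm.close_job())"
```

```text
the job is handed in; nothing more can be done
None
```

The stapler, tape dispenser, date stamp and binder clip each stand in their own tray, the mug and mouse were left alone, and the job was handed in at about 28 s of robot time; no score came back, so this rests on my last camera check.

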